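# Load the numbered kit carrier in order

## Task

Load the kit carrier for the next assembly, in the order of its pocket numbers (the dots on the white labels): first lay the black finned heat sink flat in the one-dot pocket and let go of it, and only then stand the square battery upright, terminals up, in the two-dot pocket. The three-dot pocket is not needed this time.

Things in the scene. Friction and masses are not known exactly. Their poses are not given: they have to be found in the camera images.
- heat_sink: Black finned heat sink, 40 x 45 x 26 mm (x, y, z), 0.06 to 0.12 kg, lying fins up on the bench. Origin: centre of its underside; z up. Fins run along its x, spaced along its y, on a 5 mm base. Grip across the outer fins (along y, 44 mm), by their upper 12 mm so that the fingertips stay above the pocket's walls. It and the battery lie at either side of the carrier, which way round changes.
- battery: Dark blue-grey square battery with two snap terminals on top, 18 x 27 x 48 mm (x, y, z), 0.03 to 0.065 kg, standing upright on the bench. Origin: centre of its underside; z up, towards the terminals. Grip it along its own x (18 mm), by its upper half.
- pocket_one (a point): Centre of the floor of the one-dot pocket, z up, y along the row. The fixed carrier is an aluminium plate with three equal blue pocket cells in a row, 74 mm apart, their order changes. Each pocket is 64 x 64 mm inside; its floor is 10 mm above the bench and its 4 mm thick walls rise 12 mm above the floor.
- pocket_two (a point): Centre of the floor of the two-dot pocket, same cell and axes. On its -x side (towards the robot) each cell has a ledge, level with the wall tops and reaching 60 mm from the pocket's centre, with a white label on top that bears the pocket's number as black dots, 13 mm wide (1, 2 or 3).

How it is judged:
By the outcome, as a careful person would: the job done as asked, in the order asked, and still so for the second after the job is handed in, with the robot touching nothing.
It also fails if it takes over 51 s, if anything falls off the work surface, if the arm or the gripper's body presses on something with over 40 N, if the wrist force passes 120 N, or if a joint passes its speed limit or range.

## Robot

A 6-joint arm with a two-finger parallel gripper is mounted at the origin on a cart in front of the work surface, level with it; the furniture and walls round the work are solid. World frame = base frame: x ahead of the robot, y to its left, z up, the work surface at z = 0. Lengths are in m, angles in rad, forces in N, time in s.
With the tool pointing down it reaches from about 0.35 to 0.975 m from the base axis. Payload 4.9 kg.
Tool frame: the origin (TCP) lies midway between the tips of the shut fingers; the grasp point (between the pads) lies 19 mm behind it; z points along the fingers, y is the line along which they close (so a half turn about z gives the same grasp; the last joint's range is limited). The gripper opens to 85 mm and grips with 20 to 120 N. Pads are 22 mm wide; open, the fingers measure 114 mm over their backs; the gripper's body (76 mm by 85 mm) begins 54 mm behind the grasp point. The pads swing forward as they close: fully open they stand 13 mm farther back than shut.
Start: joints at [1.106, 0.053, 1.613, -0, 1.476, -0.119], TCP at [0.212, 0.588, 0.231] pointing down, gripper open.
Joint ranges: [-3.01, 3.01], [-1.01, 2.22], [0.06, 2.58], [-1.02, 4.17], [0.09, 2.62], [-3.14, 3.14]. Speed limits (rad/s): [2.57, 2.57, 3.14, 3.14, 3.14, 3.14].

## Interface

Orientations are given as a rotation vector (axis times angle).
In Python, from station import ctrl gives the robot as it stands.
- The arm moves only by the shell command python3 -m handwheel 'ROWS' [FORCE]. ROWS is JSON, a list of rows, each an object with "gripper": the gripper command: -1 is fully open, 1 is shut, values between are in proportion; "offset": the shift along the tool's x, y, z in mm, a list of three; "rotation": the turn, a rotation vector about the tool's x, y, z in rad, a list of three. A call has exactly 8 rows; each row is the pose to reach, as a shift and turn from the pose commanded when the call began, along the tool's axes at that moment; what a row does not reach only later rows make up. A row lasts 1/8 s, in which the tool goes at most 62.5 mm and 10.7 degrees, less where a joint would pass 70% of its speed; a pose out of reach is approached as far as the arm can. A call with a gripper value outside its range is refused whole. The fingers move at their own pace and stop on an object; FORCE is the grip in N (left out, the last holds). Time passes only in rows, so rows that repeat a pose let the fingers close, or fill a call up. It gives the time, the measured TCP pose, the force, the opening and the grip force at its end, in the units of the state.
- ctrl.get_obs(): the state, without advancing time (a new reading comes with each control period).
- ctrl.get_image(name): name is "side" or "top"; returns a dict with "image" (480x640x3 uint8, red, green, blue), "fovy" (degrees; the focal length in pixels is half the picture's height over the tangent of half this angle, whatever the lens; pixels are square), "cx", "cy" (the principal point, pixels), "xyz" and "attitude" of the camera in the world. Camera axes: x right, y up, looking along -z (the intrinsics and any distortion apply to the point x, -y, -z); pixel columns grow to the right and rows downward; lengths in m; the calibration is good to about 2 mm. A picture is of the moment at which its call begins. There is no depth.
- ctrl.finish_job(): hands the job in; it is judged then, once.
The state is a dict: "t": time; "q": joint angles; "dq": joint speeds; "effort": joint torques, N m; "tool_pos": TCP position; "tool_rot": TCP orientation; "contact_force": force on the tool from outside, world axes, zero at the start; "wrist_torque": the same for the moment, N m; "opening": finger opening in m; "grip_force": force on a finger pad.
Only numpy, scipy, OpenCV 4.12 (cv2) and the standard library are available. Lean on these libraries where they do the work, as an engineer would, in place of code of your own. Each camera call takes 0.05 s, during which the arm holds its last target. There are 200 camera calls.

## Working session

There is one attempt and no reset: what is moved stays moved. The work goes in short steps, Python scripts to look and compute and a shell command to move; the robot and the scene stay as the last step left them, time stands still between calls to the robot, and variables do not carry over. Pictures are saved under pics/ and viewed, at most 10 in all, crops included, and the job is handed in when it is done.

```bash
ls; mkdir -p pics; python3 - <<'E'
from station import ctrl
import cv2
o=ctrl.get_obs(); print({k:o[k] for k in('t','tool_pos','tool_rot','opening')})
for n in('top','side'):
    d=ctrl.get_image(n); cv2.imwrite(f'pics/{n}0.png',d['image'][:,:,::-1]); print({k:v for k,v in d.items() if k!='image'})
E
```

```text
pics
{'t': 0.0, 'tool_pos': array([0.21156991, 0.58743905, 0.23006044]), 'tool_rot': array([-0.54034557, -3.09418428,  0.0031186 ]), 'opening': 0.08545092206764167}
{'fovy': 50.1774069829775, 'cx': 322.7047392025015, 'cy': 234.9454156067561, 'xyz': array([0.30783442, 0.17131026, 0.95823536]), 'attitude': array([ 0.15702174, -0.17157721, -1.62772109])}
{'fovy': 43.15063084442686, 'cx': 318.74893076552695, 'cy': 239.06193345253945, 'xyz': array([ 0.39320198, -0.80943284,  0.46009865]), 'attitude': array([ 1.16490771, -0.0455935 , -0.08017826])}
```

View pics/top0.png

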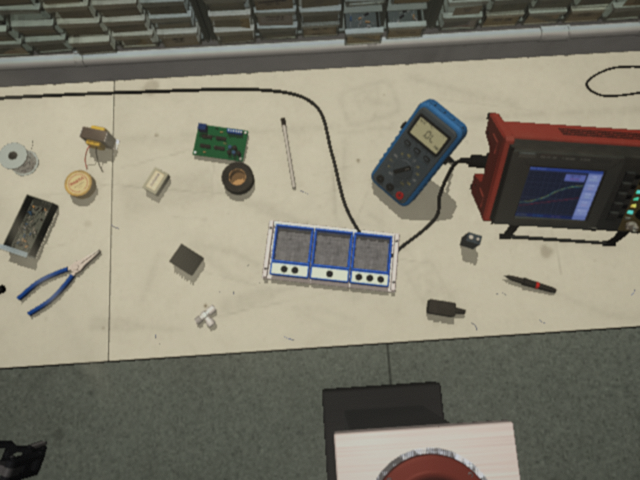

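View pics/side0.png

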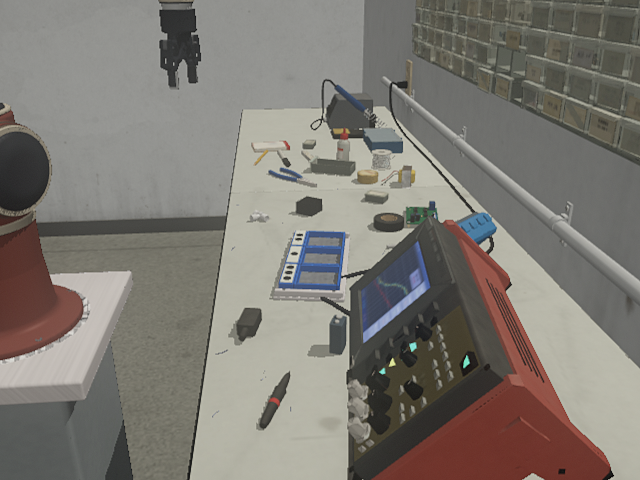

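The heat sink is at top (187,260). The carrier is at (332,255), with its cells left to right being 2, 1 and 3 dots. The battery is at top (471,240) and side (338,335). I'll zoom in on these next.

```bash
cat > h.py <<'E'
import numpy as np, cv2
from scipy.spatial.transform import Rotation as R
from station import ctrl
def ray(d,u,v):
    f=240/np.tan(np.radians(d['fovy'])/2)
    w=R.from_rotvec(d['attitude']).apply([(u-d['cx'])/f,-(v-d['cy'])/f,-1]); return np.array(d['xyz']),w
def onz(d,u,v,z):
    c,w=ray(d,u,v); return c+w*(z-c[2])/w[2]
def proj(d,p):
    f=240/np.tan(np.radians(d['fovy'])/2)
    q=R.from_rotvec(d['attitude']).inv().apply(np.array(p)-d['xyz']); return d['cx']-f*q[0]/q[2], d['cy']+f*q[1]/q[2]
def two(d1,p1,d2,p2):
    c1,w1=ray(d1,*p1);c2,w2=ray(d2,*p2)
    s=np.linalg.lstsq(np.c_[w1,-w2],c2-c1,rcond=None)[0]
    a,b=c1+s[0]*w1,c2+s[1]*w2; return (a+b)/2,np.linalg.norm(a-b)
def crop(im,x,y,w,h,k): return cv2.resize(im[y:y+h,x:x+w,::-1],None,fx=k,fy=k,interpolation=cv2.INTER_CUBIC)
E
python3 - <<'E'
from h import *
t=ctrl.get_image('top');s=ctrl.get_image('side')
np.save('t.npy',t,allow_pickle=True);np.save('s.npy',s,allow_pickle=True)
a=crop(t['image'],155,235,66,50,6);b=crop(t['image'],445,220,66,50,6)
c=crop(s['image'],285,185,66,50,6);e=crop(s['image'],305,306,66,50,6)
cv2.imwrite('pics/m.png',np.vstack([np.hstack([a,b]),np.hstack([c,e])]))
im=t['image'].astype(int);hsv=cv2.cvtColor(t['image'],cv2.COLOR_RGB2HSV)
m=cv2.inRange(hsv,(105,120,60),(125,255,255));m[:215]=0;m[300:]=0;m[:,:255]=0;m[:,405:]=0
pts=cv2.findNonZero(m);r=cv2.minAreaRect(pts);print(r)
B=cv2.boxPoints(r);P=np.array([onz(t,*p,0.022) for p in B]);print(P.round(4),P.mean(0)); print(np.linalg.norm(P-np.roll(P,1,0),axis=1))
for nm,(x,y,w,h) in dict(hs=(160,240,60,45),bat=(450,225,45,35)).items():
    g=im[y:y+h,x:x+w].max(2);mm=(g<95).astype(np.uint8);cs,_=cv2.findContours(mm,0,1);k=max(cs,key=cv2.contourArea)
    r=cv2.minAreaRect(k);print(nm,(cv2.boxPoints(r)+[x,y]).round(1).tolist())
E
```

```text
((331.58953857421875, 254.6584930419922), (118.22647857666016, 50.86193084716797), 6.072457313537598)
[[0.438  0.2574 0.022 ]
 [0.5327 0.2432 0.022 ]
 [0.4949 0.0254 0.022 ]
 [0.4014 0.0439 0.022 ]] [0.46675928 0.14245665 0.022     ]
[0.21662283 0.09574475 0.22114121 0.09531979]
hs [[169.6, 261.1], [181.3, 243.5], [203.2, 258.2], [191.5, 275.7]]
bat [[459.6, 245.0], [463.6, 231.0], [481.1, 236.0], [477.1, 250.0]]
```

View pics/m.png

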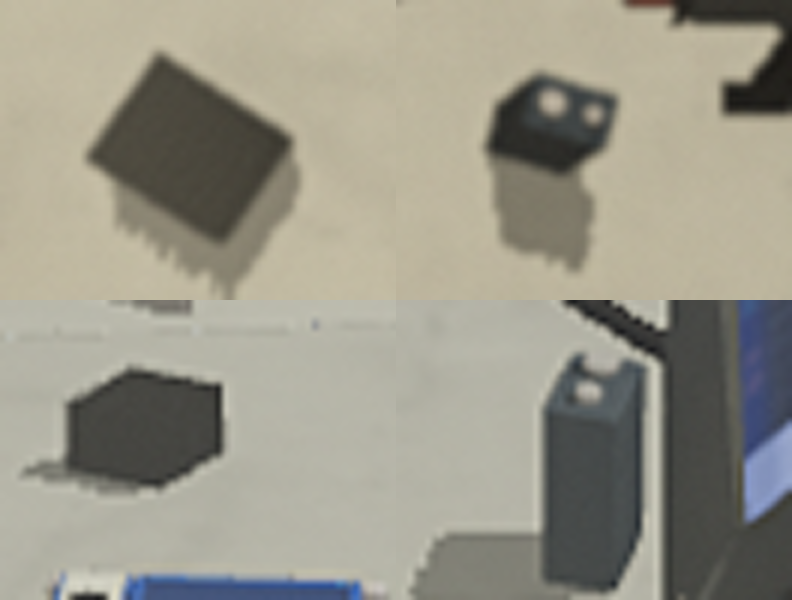

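The heat sink's shadow teeth fall along its lower-left edge, so the fins are spaced along that edge. The battery's terminals mark its y direction. I'll enhance the contrast to separate top faces from sides.

```bash
python3 - <<'E'
from h import *
t=np.load('t.npy',allow_pickle=True).item();s=np.load('s.npy',allow_pickle=True).item()
def e(im,x,y,w,h,lo,hi): return np.clip((crop(im,x,y,w,h,10).astype(float)-lo)*255/(hi-lo),0,255)
a=e(t['image'],167,240,40,30,35,90);b=e(t['image'],453,227,40,30,30,110)
c=e(s['image'],292,193,40,30,35,90);d=e(s['image'],321,311,40,30,30,110)
cv2.imwrite('pics/e.png',np.vstack([np.hstack([a,b]),np.hstack([c,d])]))
E
```

```text
[ WARN:0@0.622] global loadsave.cpp:1063 imwrite_ Unsupported depth image for selected encoder is fallbacked to CV_8U.
```

View pics/e.png

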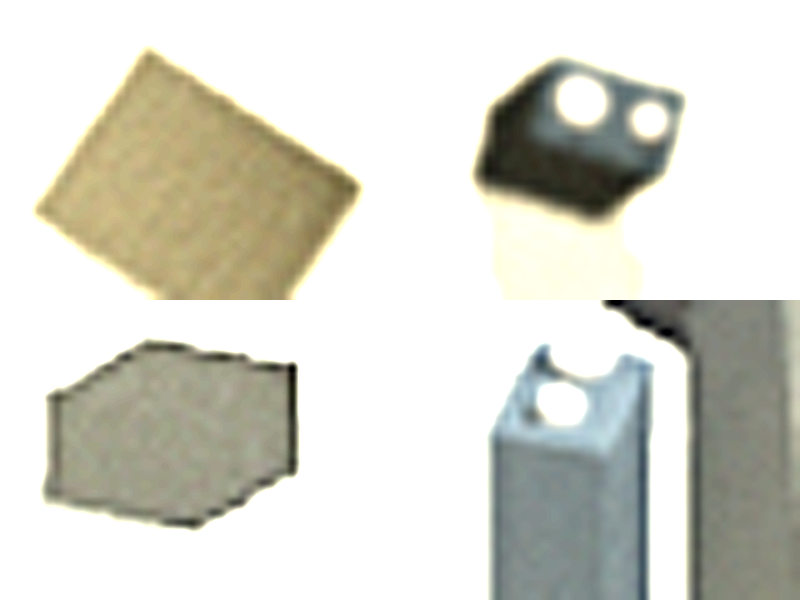

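The heat sink's top corners are in both views, and all four of the battery's top corners are too. I'll triangulate them.

```bash
python3 - <<'E'
from h import *
np.set_printoptions(precision=4,suppress=True)
t=np.load('t.npy',allow_pickle=True).item();s=np.load('s.npy',allow_pickle=True).item()
for im,(x,y,w,h) in((t,(160,236,50,46)),(s,(288,190,44,40))):
    g=im['image'][y:y+h,x:x+w].max(2);g=cv2.resize(g,None,fx=8,fy=8,interpolation=cv2.INTER_CUBIC)
    k=max(cv2.findContours((g<100).astype(np.uint8),0,1)[0],key=cv2.contourArea)
    p=cv2.approxPolyDP(k,12,True)[:,0];print(((p+.5)/8-.5+[x,y]).round(1).tolist())
H={'R':((181.8,244),(321.2,199.2)),'back':((170,261),(306.8,197)),'L':((192,275.5),(296.7,202.3))}
H={k:two(t,a,s,b) for k,(a,b) in H.items()}
for k,v in H.items():print(k,*v)
print('Lback',np.linalg.norm(H['L'][0]-H['back'][0]),'Rback',np.linalg.norm(H['R'][0]-H['back'][0]))
for k,(a,b) in dict(A=((468.7,232.8),(346,317)),B=((481.3,236.7),(341.5,326.2)),C=((479.2,244.2),(330.7,324.2)),D=((466,240.5),(335,315.5))).items():
    print(k,*two(t,a,s,b),onz(t,*a,.046),onz(s,*b,.046))
for k in((471.2,237),(478,238.8)):print('term',onz(t,*k,.048))
print('hs top', [onz(t,*k,.026) for k in((181.8,244),(170,261),(192,275.5),(203.5,258.5))])
print('right corner base',onz(t,203.5,258.5,0))
E
```

```text
[[181.1, 244.3], [169.9, 260.9], [191.8, 274.7], [202.8, 258.2]]
[[295.9, 202.2], [296.2, 213.3], [311.3, 215.7], [321.4, 209.7], [320.9, 198.6], [306.2, 196.2]]
R [0.5031 0.4181 0.0245] 0.00037997884098735446
back [0.4733 0.4405 0.0227] 0.00034181146735851064
L [0.4463 0.3998 0.0254] 0.006061470791510992
Lback 0.04892965726605791 Rback 0.03737351123308018
A [ 0.4878 -0.1097  0.0436] 0.0012490639191194022 [ 0.4867 -0.1089  0.046 ] [ 0.4879 -0.1136  0.046 ]
B [ 0.4791 -0.1319  0.0433] 0.0011163061074942122 [ 0.478 -0.131  0.046] [ 0.4791 -0.1361  0.046 ]
C [ 0.4655 -0.1262  0.0437] 0.0012249152130545554 [ 0.4644 -0.1254  0.046 ] [ 0.4657 -0.1298  0.046 ]
D [ 0.4738 -0.1032  0.0429] 0.0009995395757836077 [ 0.4728 -0.1023  0.046 ] [ 0.4737 -0.1083  0.046 ]
term [ 0.4782 -0.1119  0.048 ]
term [ 0.4741 -0.1238  0.048 ]
hs top [array([0.503 , 0.4177, 0.026 ]), array([0.4725, 0.4395, 0.026 ]), array([0.4432, 0.3995, 0.026 ]), array([0.4733, 0.3781, 0.026 ])]
right corner base [0.4779 0.3838 0.    ]
```

Estimates:
- **Heat sink:** (0.475, 0.412), tool y at 54°.
- **Battery:** (0.4765, -0.118), yaw about -21.5°.
- **Carrier:** yaw about -9.8°, pocket one at (0.479, 0.140), pocket two at (0.491, 0.213).

I'll work out the moves from these.

```bash
cat >> h.py <<'E'
def go(x,y,z,deg):
    """offset (mm) and turn in tool axes, to tool pointing down with its y axis at deg in the world"""
    o=ctrl.get_obs();M=R.from_rotvec(o['tool_rot']);a=np.radians(deg)
    Y=np.array([np.cos(a),np.sin(a),0]);Z=np.array([0,0,-1.]);T=R.from_matrix(np.c_[np.cross(Y,Z),Y,Z])
    print('offset',(M.inv().apply(np.array([x,y,z])-o['tool_pos'])*1000).round(1),'turn',(M.inv()*T).as_rotvec().round(4),'q6',round(o['q'][5],2),'t',o['t'])
E
python3 -c "
from h import *
go(.4753,.4116,.09,54)"
```

```text
offset [-307.7  -76.1  140.6] turn [-1.300e-03  1.000e-04  2.825e-01] q6 -0.12 t 0.2
```

```bash
python3 -m handwheel '[{"gripper":-1,"offset":[-50,-12,10],"rotation":[0,0,0.05]},{"gripper":-1,"offset":[-100,-25,30],"rotation":[0,0,0.1]},{"gripper":-1,"offset":[-150,-38,55],"rotation":[0,0,0.15]},{"gripper":-1,"offset":[-200,-50,80],"rotation":[0,0,0.2]},{"gripper":-1,"offset":[-250,-62,110],"rotation":[0,0,0.25]},{"gripper":-1,"offset":[-295,-73,135],"rotation":[0,0,0.2825]},{"gripper":-1,"offset":[-307.7,-76.1,140.6],"rotation":[0,0,0.2825]},{"gripper":-1,"offset":[-307.7,-76.1,140.6],"rotation":[0,0,0.2825]}]' 30
python3 -c "
from h import *
go(.4753,.4116,.008,54)
t=ctrl.get_image('top');s=ctrl.get_image('side')
cv2.imwrite('pics/n1.png',np.hstack([crop(t['image'],150,200,80,100,5),crop(s['image'],270,130,80,100,5)]))"
```

```text
t: 1.2
tool_pos: [0.4756, 0.4118, 0.0903]
tool_rot: [-0.972, -2.986, 0.001]
contact_force: [-0.4, 1.6, -0.4]
opening: 0.0855
grip_force: 0.0
offset [ 0.  -0.3 82.3] turn [-0.0008 -0.0008 -0.001 ] q6 -0.35 t 1.2
```

View pics/n1.png

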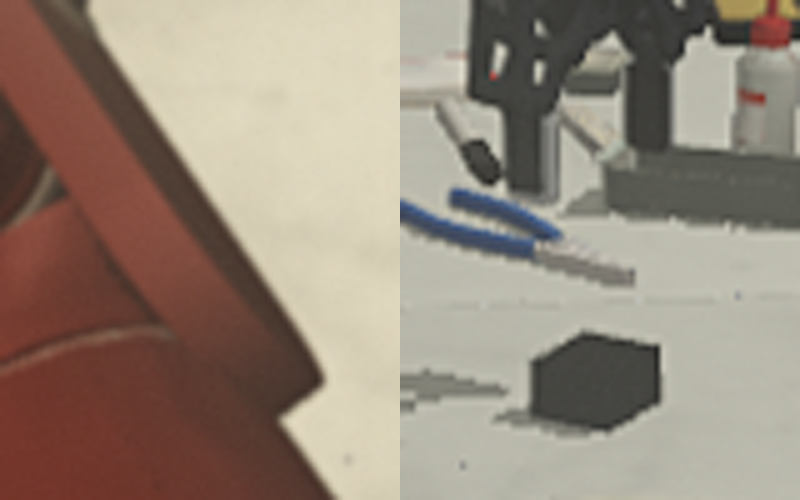

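The arm hides the top view. In the side view the fingers (530,195 and 650,150 in the crop) straddle the heat sink (595,380). I'll descend and then close.

```bash
python3 -m handwheel '[{"gripper":-1,"offset":[0,0,25],"rotation":[0,0,0]},{"gripper":-1,"offset":[0,0,50],"rotation":[0,0,0]},{"gripper":-1,"offset":[0,0,70],"rotation":[0,0,0]},{"gripper":-1,"offset":[0,0,82],"rotation":[0,0,0]},{"gripper":-1,"offset":[0,0,82],"rotation":[0,0,0]},{"gripper":0.1,"offset":[0,0,82],"rotation":[0,0,0]},{"gripper":0.3,"offset":[0,0,82],"rotation":[0,0,0]},{"gripper":0.4,"offset":[0,0,82],"rotation":[0,0,0]}]' 30
python3 -m handwheel '[{"gripper":0.6,"offset":[0,0,0],"rotation":[0,0,0]},{"gripper":0.6,"offset":[0,0,0],"rotation":[0,0,0]},{"gripper":0.6,"offset":[0,0,0],"rotation":[0,0,0]},{"gripper":0.6,"offset":[0,0,0],"rotation":[0,0,0]},{"gripper":0.6,"offset":[0,0,-5],"rotation":[0,0,0]},{"gripper":0.6,"offset":[0,0,-15],"rotation":[0,0,0]},{"gripper":0.6,"offset":[0,0,-30],"rotation":[0,0,0]},{"gripper":0.6,"offset":[0,0,-30],"rotation":[0,0,0]}]' 30
python3 -c "
from h import *
s=ctrl.get_image('side')
cv2.imwrite('pics/n2.png',crop(s['image'],270,130,80,80,7))
go(.4786,.1404,.1,80.2)"
```

```text
t: 2.3
tool_pos: [0.4763, 0.4125, 0.0099]
tool_rot: [0.971, 2.987, 0.002]
contact_force: [-1.0, -1.2, 2.8]
opening: 0.0434
grip_force: 32.4
t: 3.3
tool_pos: [0.4768, 0.413, 0.0411]
tool_rot: [0.97, 2.985, 0.005]
contact_force: [-0.0, -0.4, -0.8]
opening: 0.0434
grip_force: 32.1
offset [-161.9 -218.7  -60.3] turn [ 0.002   0.0013 -0.4573] q6 -0.35 t 3.35
```

View pics/n2.png

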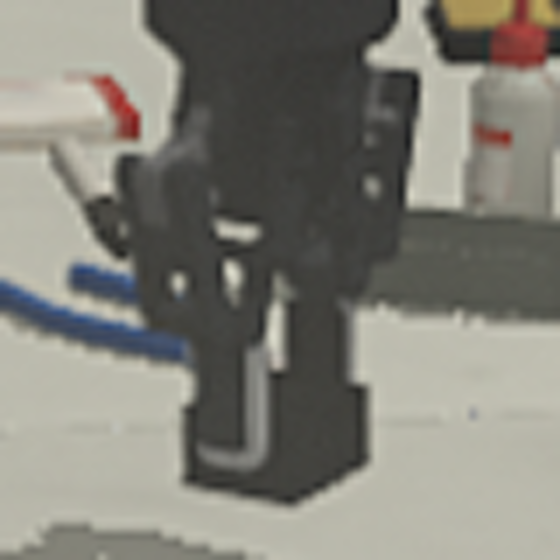

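The heat sink is held level (crop corner 290,503), with the near fingertip at (230,465). I'll check the tip height relative to the walls.

```bash
python3 -c "
from h import *
s=ctrl.get_image('side')
for p in((.477,.413,0),):
  for off in(.024,.034):
    c=np.array([.4765,.4128])-off*np.array([.588,.809])
    for z in(.035,.04,.045,.05): u,v=proj(s,(*c,z)); print(off,z,((u-270)*7),((v-130)*7))
# base front corner
y=np.array([.588,.809]);x=np.array([.809,-.588]);c=np.array([.4765,.4128])-.0225*y
for sx in(-.02,.02):
  for z in(.031,.057): u,v=proj(s,(*(c+sx*x),z)); print('corner',sx,z,(u-270)*7,(v-130)*7)
"
```

```text
0.024 0.035 231.0418868081847 483.11219190754696
0.024 0.04 230.77564249448835 467.3364200899265
0.024 0.045 230.50857176362047 451.51168058341057
0.024 0.05 230.24067076182615 435.63774504147636
0.034 0.035 213.06394832479475 492.79922277157334
0.034 0.04 212.76801677611957 476.9404531273957
0.034 0.045 212.47116094062721 461.0321515837418
0.034 0.05 212.17337648128898 445.0740857222248
corner -0.02 0.031 178.1279772075427 483.10654331243484
corner -0.02 0.057 176.32279497671328 401.32890115845703
corner 0.02 0.031 290.5663425206727 505.550874550002
corner 0.02 0.057 289.65068902865124 422.71870083216726
```

The tips sit only about 11 mm above the underside, which is marginal against the 12 mm walls. I'll set it down and regrip 4 mm higher.

```bash
python3 -m handwheel '[{"gripper":0.6,"offset":[0,0,15],"rotation":[0,0,0]},{"gripper":0.6,"offset":[0,0,27],"rotation":[0,0,0]},{"gripper":0.6,"offset":[0,0,30.5],"rotation":[0,0,0]},{"gripper":0.6,"offset":[0,0,30.5],"rotation":[0,0,0]},{"gripper":-0.3,"offset":[0,0,30.5],"rotation":[0,0,0]},{"gripper":-0.3,"offset":[0,0,30.5],"rotation":[0,0,0]},{"gripper":-0.3,"offset":[0,0,26.5],"rotation":[0,0,0]},{"gripper":-0.3,"offset":[0,0,26.5],"rotation":[0,0,0]}]' 30
python3 -m handwheel '[{"gripper":0.6,"offset":[0,0,0],"rotation":[0,0,0]},{"gripper":0.6,"offset":[0,0,0],"rotation":[0,0,0]},{"gripper":0.6,"offset":[0,0,0],"rotation":[0,0,0]},{"gripper":0.6,"offset":[0,0,0],"rotation":[0,0,0]},{"gripper":0.6,"offset":[0,0,0],"rotation":[0,0,0]},{"gripper":0.6,"offset":[0,0,-10],"rotation":[0,0,0]},{"gripper":0.6,"offset":[0,0,-26],"rotation":[0,0,0]},{"gripper":0.6,"offset":[0,0,-26],"rotation":[0,0,0]}]' 35
python3 -c "
from h import *
s=ctrl.get_image('side')
cv2.imwrite('pics/n3.png',crop(s['image'],270,130,80,80,7))
go(.4786,.1404,.09,80.2)"
```

```text
t: 4.4
tool_pos: [0.4757, 0.4122, 0.0124]
tool_rot: [0.971, 2.988, 0.001]
contact_force: [0.6, -0.6, -0.6]
opening: 0.0555
grip_force: 0.0
t: 5.4
tool_pos: [0.4767, 0.413, 0.0406]
tool_rot: [0.97, 2.986, 0.005]
contact_force: [1.3, 0.2, -1.6]
opening: 0.0431
grip_force: 37.6
offset [-162.  -218.7  -50.8] turn [ 0.002   0.0012 -0.4572] q6 -0.35 t 5.45
```

View pics/n3.png

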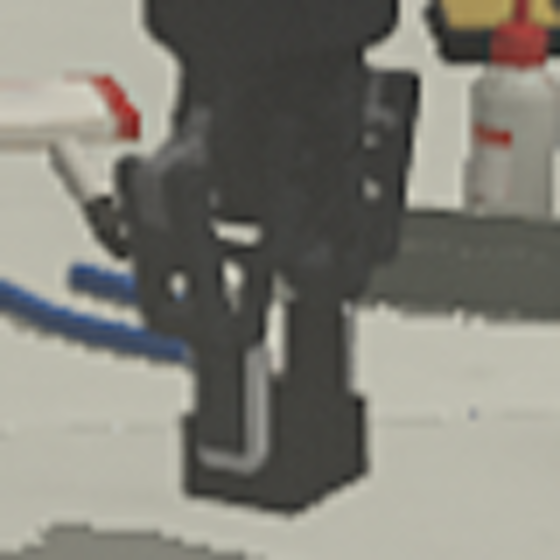

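Still held level, and the tips now sit about 14 mm up. I'll move over the one-dot pocket.

```bash
python3 -m handwheel '[{"gripper":0.6,"offset":[-10,-14,-35],"rotation":[0,0,0]},{"gripper":0.6,"offset":[-40,-54,-50],"rotation":[0,0,-0.1]},{"gripper":0.6,"offset":[-75,-100,-50.8],"rotation":[0,0,-0.2]},{"gripper":0.6,"offset":[-110,-148,-50.8],"rotation":[0,0,-0.3]},{"gripper":0.6,"offset":[-140,-190,-50.8],"rotation":[0,0,-0.4]},{"gripper":0.6,"offset":[-158,-212,-50.8],"rotation":[0,0,-0.457]},{"gripper":0.6,"offset":[-162,-218.7,-50.8],"rotation":[0,0,-0.457]},{"gripper":0.6,"offset":[-162,-218.7,-50.8],"rotation":[0,0,-0.457]}]' 35
python3 -c "
from h import *
go(.4786,.1404,.026,80.2)"
```

```text
t: 6.45
tool_pos: [0.4779, 0.14, 0.0888]
tool_rot: [-0.271, -3.13, -0.001]
contact_force: [-0.2, -0.3, -1.5]
opening: 0.0428
grip_force: 37.6
offset [-0.7  0.5 62.8] turn [ 0.0003 -0.0004 -0.0015] q6 -1.26 t 6.45
```

```bash
python3 -m handwheel '[{"gripper":0.6,"offset":[-0.7,0.5,20],"rotation":[0,0,0]},{"gripper":0.6,"offset":[-0.7,0.5,40],"rotation":[0,0,0]},{"gripper":0.6,"offset":[-0.7,0.5,52],"rotation":[0,0,0]},{"gripper":0.6,"offset":[-0.7,0.5,60],"rotation":[0,0,0]},{"gripper":0.6,"offset":[-0.7,0.5,62.5],"rotation":[0,0,0]},{"gripper":0.6,"offset":[-0.7,0.5,62.5],"rotation":[0,0,0]},{"gripper":0.6,"offset":[-0.7,0.5,62.5],"rotation":[0,0,0]},{"gripper":0.6,"offset":[-0.7,0.5,62.5],"rotation":[0,0,0]}]'
python3 -c "
from h import *
s=ctrl.get_image('side')
cv2.imwrite('pics/n4.png',crop(s['image'],262,190,100,110,5))
go(.4786,.1404,.024,80.2)"
```

```text
t: 7.45
tool_pos: [0.4792, 0.1403, 0.027]
tool_rot: [0.269, 3.129, 0.0]
contact_force: [0.2, -0.4, -1.3]
opening: 0.043
grip_force: 37.5
offset [ 0.5 -0.   2.9] turn [ 0.0003  0.0008 -0.0004] q6 -1.26 t 7.5
```

View pics/n4.png

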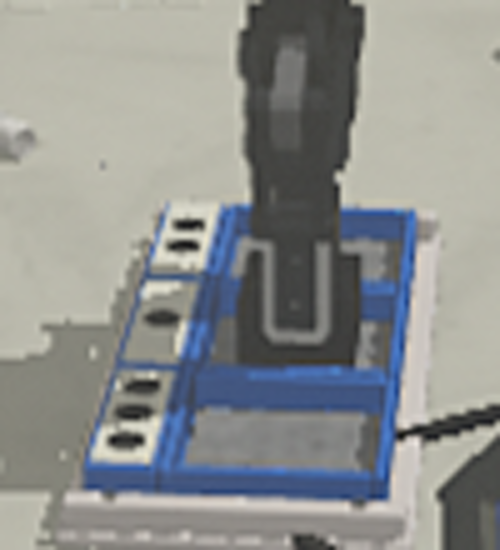

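The sink is in the middle (one-dot) pocket, spanning crop x 238–360 within 215–390, with no contact yet. I'll lower gently.

```bash
python3 -m handwheel '[{"gripper":0.6,"offset":[0,0,1],"rotation":[0,0,0]},{"gripper":0.6,"offset":[0,0,2],"rotation":[0,0,0]},{"gripper":0.6,"offset":[0,0,2.5],"rotation":[0,0,0]},{"gripper":0.6,"offset":[0,0,2.5],"rotation":[0,0,0]},{"gripper":0.6,"offset":[0,0,2.5],"rotation":[0,0,0]},{"gripper":0.6,"offset":[0,0,2.5],"rotation":[0,0,0]},{"gripper":0.6,"offset":[0,0,2.5],"rotation":[0,0,0]},{"gripper":0.6,"offset":[0,0,2.5],"rotation":[0,0,0]}]'
```

```text
t: 8.5
tool_pos: [0.4788, 0.1403, 0.024]
tool_rot: [0.269, 3.13, 0.0]
contact_force: [1.2, 0.6, -0.6]
opening: 0.043
grip_force: 37.5
```

```bash
python3 -m handwheel '[{"gripper":0.6,"offset":[0,0,0.5],"rotation":[0,0,0]},{"gripper":0.6,"offset":[0,0,1],"rotation":[0,0,0]},{"gripper":0.6,"offset":[0,0,1],"rotation":[0,0,0]},{"gripper":0.6,"offset":[0,0,1.5],"rotation":[0,0,0]},{"gripper":0.6,"offset":[0,0,1.5],"rotation":[0,0,0]},{"gripper":0.6,"offset":[0,0,1.5],"rotation":[0,0,0]},{"gripper":0.6,"offset":[0,0,1.5],"rotation":[0,0,0]},{"gripper":0.6,"offset":[0,0,1.5],"rotation":[0,0,0]}]'
```

```text
t: 9.5
tool_pos: [0.4788, 0.1403, 0.0225]
tool_rot: [-0.269, -3.13, 0.0]
contact_force: [0.2, -0.6, -1.7]
opening: 0.0429
grip_force: 37.6
```

```bash
python3 -m handwheel '[{"gripper":0.6,"offset":[0,0,0.5],"rotation":[0,0,0]},{"gripper":0.6,"offset":[0,0,1],"rotation":[0,0,0]},{"gripper":0.6,"offset":[0,0,1],"rotation":[0,0,0]},{"gripper":0.6,"offset":[0,0,1.5],"rotation":[0,0,0]},{"gripper":0.6,"offset":[0,0,1.5],"rotation":[0,0,0]},{"gripper":0.6,"offset":[0,0,1.5],"rotation":[0,0,0]},{"gripper":0.6,"offset":[0,0,1.5],"rotation":[0,0,0]},{"gripper":0.6,"offset":[0,0,1.5],"rotation":[0,0,0]}]'
```

```text
t: 10.5
tool_pos: [0.4788, 0.1403, 0.0224]
tool_rot: [-0.268, -3.129, 0.001]
contact_force: [-5.0, -1.5, 10.1]
opening: 0.0429
grip_force: 38.9
```

Contact at the expected height. I'll release partway and lift.

```bash
python3 -m handwheel '[{"gripper":0.6,"offset":[0,0,-1],"rotation":[0,0,0]},{"gripper":-0.1,"offset":[0,0,-1],"rotation":[0,0,0]},{"gripper":-0.3,"offset":[0,0,-1.5],"rotation":[0,0,0]},{"gripper":-0.5,"offset":[0,0,-2],"rotation":[0,0,0]},{"gripper":-0.5,"offset":[0,0,-2],"rotation":[0,0,0]},{"gripper":-0.5,"offset":[0,0,-20],"rotation":[0,0,0]},{"gripper":-0.5,"offset":[0,0,-60],"rotation":[0,0,0]},{"gripper":-1,"offset":[0,0,-110],"rotation":[0,0,0]}]'
python3 -c "
from h import *
go(.4765,-.1177,.13,-21.5);go(.4765,-.1177,.13,180-21.5)"
```

```text
t: 11.5
tool_pos: [0.4781, 0.1402, 0.1324]
tool_rot: [-0.269, -3.129, 0.0]
contact_force: [0.4, 0.2, 0.2]
opening: 0.0801
grip_force: 0.0
offset [ -42.4 -254.4    2.4] turn [-1.4000e-03 -5.0000e-04  1.7748e+00] q6 -1.26 t 11.5
offset [ -42.4 -254.4    2.4] turn [ 5.0000e-04 -1.3000e-03 -1.3668e+00] q6 -1.26 t 11.5
```

```bash
python3 -m handwheel '[{"gripper":-1,"offset":[-5,-32,2],"rotation":[0,0,0.18]},{"gripper":-1,"offset":[-11,-64,2],"rotation":[0,0,0.36]},{"gripper":-1,"offset":[-17,-96,2],"rotation":[0,0,0.54]},{"gripper":-1,"offset":[-22,-128,2],"rotation":[0,0,0.72]},{"gripper":-1,"offset":[-26,-160,2],"rotation":[0,0,0.9]},{"gripper":-1,"offset":[-28,-170,2],"rotation":[0,0,1.08]},{"gripper":-1,"offset":[-28,-170,2],"rotation":[0,0,1.26]},{"gripper":-1,"offset":[-28,-170,2],"rotation":[0,0,1.44]}]'
python3 - <<'E'
from h import *
np.set_printoptions(precision=4,suppress=True)
t=np.load('t.npy',allow_pickle=True).item()
for p in((470,215),(487,215),(502,237),(488,115)):print(p,[onz(t,*p,z) for z in(0,.05,.12)])
n=ctrl.get_image('top');s=ctrl.get_image('side')
a=crop(n['image'],255,210,160,100,5);b=crop(s['image'],260,215,100,90,4);b=cv2.copyMakeBorder(b,0,0,0,400,0)
cv2.imwrite('pics/n5.png',cv2.resize(np.vstack([a,np.hstack([b])[:, :800]]),None,fx=.68,fy=.68))
go(.4765,-.1177,.13,-21.5)
E
```

```text
t: 12.5
tool_pos: [0.4778, -0.0323, 0.1305]
tool_rot: [2.272, 2.168, 0.002]
contact_force: [-0.3, 0.0, 0.4]
opening: 0.0854
grip_force: 0.0
(470, 215) [array([ 0.5304, -0.1299,  0.    ]), array([ 0.5188, -0.1142,  0.05  ]), array([ 0.5025, -0.0922,  0.12  ])]
(487, 215) [array([ 0.5284, -0.1626,  0.    ]), array([ 0.5169, -0.1452,  0.05  ]), array([ 0.5007, -0.1208,  0.12  ])]
(502, 237) [array([ 0.4835, -0.1856,  0.    ]), array([ 0.4743, -0.167 ,  0.05  ]), array([ 0.4615, -0.1409,  0.12  ])]
(488, 115) [array([ 0.7342, -0.1915,  0.    ]), array([ 0.7119, -0.1725,  0.05  ]), array([ 0.6808, -0.146 ,  0.12  ])]
offset [-85.5   2.1   0.4] turn [0.0017 0.     0.3349] q6 -0.18 t 12.6
```

View pics/n5.png

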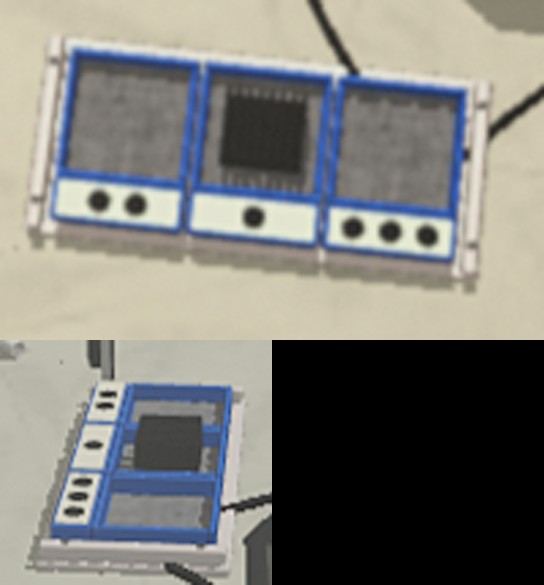

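The heat sink lies flat and centred in the one-dot pocket (full view about 333,248). Now I'll check clearance between the battery and the oscilloscope.

```bash
python3 - <<'E'
from h import *
np.set_printoptions(precision=4,suppress=True)
t=np.load('t.npy',allow_pickle=True).item();s=np.load('s.npy',allow_pickle=True).item()
for a in((472,215),(487,215),(497,222),(505,225),(502,237)):print(a,*two(t,a,s,(350,370)),*two(t,a,s,(358,352)))
for a in((488,115),(512,140)):print(a,*two(t,a,s,(440,222)))
E
```

```text
(472, 215) [ 0.5119 -0.1379 -0.0166] 0.04310339617526918 [ 0.5153 -0.1312  0.0047] 0.02680086676437618
(487, 215) [ 0.5074 -0.1614 -0.0001] 0.04085840561507322 [ 0.5108 -0.1545  0.0203] 0.025159593581604626
(497, 222) [ 0.4982 -0.176   0.0085] 0.026146024352604855 [ 0.5016 -0.1691  0.0285] 0.01107885837830838
(505, 225) [ 0.4932 -0.1877  0.0161] 0.019481893023415936 [ 0.4967 -0.1807  0.0357] 0.004816186582869754
(502, 237) [ 0.4831 -0.1821  0.0098] 0.0028045428227380996 [ 0.4867 -0.1753  0.03  ] 0.017157725207958507
(488, 115) [ 0.6263 -0.1148  0.1867] 0.04550462569509814
(512, 140) [ 0.5987 -0.1496  0.1934] 0.008627525451927165
```

Clearance is tight on the scope side. I'll check the tool volume against both views by carving: a point is free if either view sees plain bench or wall there.

```bash
python3 - <<'E'
from h import *
t=np.load('t.npy',allow_pickle=True).item();s=np.load('s.npy',allow_pickle=True).item()
def occ(d,box):
    h=cv2.cvtColor(d['image'],cv2.COLOR_RGB2HSV);m=((h[...,2]<110)|(h[...,1]>110))
    x,y,w,k=box;m[y:y+k,x:x+w]=False; return m
mt=occ(t,(455,228,30,45));ms=occ(s,(305,310,44,50))
c=np.array([.4765,-.1177]);a=np.radians(-21.5);Y=np.array([np.cos(a),np.sin(a)]);X=np.array([Y[1],-Y[0]])
def hit(p):
    for d,m in((t,mt),(s,ms)):
        u,v=proj(d,p)
        if not m[int(round(v)),int(round(u))]:return False
    return True
for z in(.02,.03,.04,.05,.06,.08,.1,.12,.14,.17,.2):
    r=[]
    for w in(.012,.043):
        for sgn in(1,-1):
            g=[q for q in np.arange(.015,.13,.002) if any(hit((*(c+sgn*q*Y+x*X),z)) for x in np.arange(-w,w+.001,.003))]
            r.append(round(g[0],3) if g else None)
    print(z,'finger strip +y,-y',r[:2],'body strip',r[2:])
E
```

```text
0.02 finger strip +y,-y [np.float64(0.047), np.float64(0.121)] body strip [np.float64(0.045), np.float64(0.121)]
0.03 finger strip +y,-y [np.float64(0.045), np.float64(0.123)] body strip [np.float64(0.041), np.float64(0.123)]
0.04 finger strip +y,-y [np.float64(0.053), np.float64(0.125)] body strip [np.float64(0.039), np.float64(0.125)]
0.05 finger strip +y,-y [np.float64(0.037), None] body strip [np.float64(0.035), None]
0.06 finger strip +y,-y [np.float64(0.033), None] body strip [np.float64(0.033), None]
0.08 finger strip +y,-y [np.float64(0.027), None] body strip [np.float64(0.025), None]
0.1 finger strip +y,-y [np.float64(0.019), None] body strip [np.float64(0.019), None]
0.12 finger strip +y,-y [np.float64(0.017), None] body strip [np.float64(0.015), None]
0.14 finger strip +y,-y [np.float64(0.051), None] body strip [np.float64(0.035), None]
0.17 finger strip +y,-y [np.float64(0.077), np.float64(0.017)] body strip [np.float64(0.015), np.float64(0.015)]
0.2 finger strip +y,-y [np.float64(0.047), np.float64(0.023)] body strip [np.float64(0.023), np.float64(0.021)]
```

Low down, the finger strip is clear to 45 mm on the scope side, and the scope's front slopes back higher up. I'll approach with the fingers only 32 mm open.

```bash
python3 -m handwheel '[{"gripper":0.25,"offset":[0,0,0],"rotation":[0,0,0.17]},{"gripper":0.25,"offset":[-10,0,0],"rotation":[0,0,0.335]},{"gripper":0.25,"offset":[-30,1,0],"rotation":[0,0,0.335]},{"gripper":0.25,"offset":[-55,1.5,0],"rotation":[0,0,0.335]},{"gripper":0.25,"offset":[-75,2,0],"rotation":[0,0,0.335]},{"gripper":0.25,"offset":[-85.5,2,0],"rotation":[0,0,0.335]},{"gripper":0.25,"offset":[-85.5,2,0],"rotation":[0,0,0.335]},{"gripper":0.25,"offset":[-85.5,2,0],"rotation":[0,0,0.335]}]' 30
python3 - <<'E'
from h import *
go(.4765,-.1177,.026,-21.5)
# battery in the present side view: blob under the fingers
s=ctrl.get_image('side');s0=np.load('s.npy',allow_pickle=True).item()
print(np.abs(s['image'][318:356,325:348].astype(int)-s0['image'][318:356,325:348]).mean())
E
```

```text
t: 13.6
tool_pos: [0.476, -0.117, 0.1291]
tool_rot: [-2.596, -1.769, -0.0]
contact_force: [-0.1, 0.5, -0.2]
opening: 0.032
grip_force: 0.0
offset [ -0.5   0.8 103.1] turn [-0.0001 -0.0003  0.0009] q6 -0.02 t 13.6
8.42181540808543
```

```bash
python3 -m handwheel '[{"gripper":0.25,"offset":[-0.5,0.8,20],"rotation":[0,0,0]},{"gripper":0.25,"offset":[-0.5,0.8,40],"rotation":[0,0,0]},{"gripper":0.25,"offset":[-0.5,0.8,60],"rotation":[0,0,0]},{"gripper":0.25,"offset":[-0.5,0.8,72],"rotation":[0,0,0]},{"gripper":0.25,"offset":[-0.5,0.8,78],"rotation":[0,0,0]},{"gripper":0.25,"offset":[-0.5,0.8,82],"rotation":[0,0,0]},{"gripper":0.25,"offset":[-0.5,0.8,86],"rotation":[0,0,0]},{"gripper":0.25,"offset":[-0.5,0.8,86],"rotation":[0,0,0]}]'
python3 -c "
from h import *
go(.4765,-.1177,.026,-21.5)"
```

```text
t: 14.65
tool_pos: [0.4766, -0.1183, 0.0431]
tool_rot: [2.597, 1.768, 0.0]
contact_force: [0.3, -0.0, -1.7]
opening: 0.0319
grip_force: 0.0
offset [ 0.5 -0.3 17.1] turn [ 0.0001  0.     -0.0002] q6 -0.02 t 14.65
```

```bash
python3 -m handwheel '[{"gripper":0.25,"offset":[0,0,4],"rotation":[0,0,0]},{"gripper":0.25,"offset":[0,0,8],"rotation":[0,0,0]},{"gripper":0.25,"offset":[0,0,12],"rotation":[0,0,0]},{"gripper":0.25,"offset":[0,0,16],"rotation":[0,0,0]},{"gripper":0.25,"offset":[0,0,16],"rotation":[0,0,0]},{"gripper":0.4,"offset":[0,0,16],"rotation":[0,0,0]},{"gripper":0.55,"offset":[0,0,16],"rotation":[0,0,0]},{"gripper":0.8,"offset":[0,0,16],"rotation":[0,0,0]}]' 30
python3 -m handwheel '[{"gripper":0.8,"offset":[0,0,0],"rotation":[0,0,0]},{"gripper":0.8,"offset":[0,0,0],"rotation":[0,0,0]},{"gripper":0.8,"offset":[0,0,0],"rotation":[0,0,0]},{"gripper":0.8,"offset":[0,0,-5],"rotation":[0,0,0]},{"gripper":0.8,"offset":[0,0,-20],"rotation":[0,0,0]},{"gripper":0.8,"offset":[0,0,-50],"rotation":[0,0,0]},{"gripper":0.8,"offset":[0,0,-90],"rotation":[0,0,0]},{"gripper":0.8,"offset":[0,0,-100],"rotation":[0,0,0]}]' 30
python3 -c "
from h import *
go(.4912,.2133,.128,-9.8)"
```

```text
t: 15.65
tool_pos: [0.4767, -0.1183, 0.0272]
tool_rot: [2.597, 1.768, 0.0]
contact_force: [0.3, 0.1, 0.7]
opening: 0.0168
grip_force: 31.0
t: 16.65
tool_pos: [0.4786, -0.119, 0.1312]
tool_rot: [2.592, 1.765, 0.006]
contact_force: [0.4, 0.8, -0.6]
opening: 0.0169
grip_force: 30.8
offset [ 313.8 -110.1    2.4] turn [ 0.0069  0.0008 -0.2043] q6 -0.02 t 16.65
```

```bash
python3 -m handwheel '[{"gripper":0.8,"offset":[25,-9,0],"rotation":[0,0,-0.02]},{"gripper":0.8,"offset":[75,-26,0],"rotation":[0,0,-0.06]},{"gripper":0.8,"offset":[130,-45,0],"rotation":[0,0,-0.1]},{"gripper":0.8,"offset":[185,-65,0],"rotation":[0,0,-0.14]},{"gripper":0.8,"offset":[240,-84,0],"rotation":[0,0,-0.18]},{"gripper":0.8,"offset":[285,-100,0],"rotation":[0,0,-0.204]},{"gripper":0.8,"offset":[308,-108,0],"rotation":[0,0,-0.204]},{"gripper":0.8,"offset":[313.8,-110,0],"rotation":[0,0,-0.204]}]'
python3 -m handwheel '[{"gripper":0.8,"offset":[0,0,0],"rotation":[0,0,0]},{"gripper":0.8,"offset":[0,0,20],"rotation":[0,0,0]},{"gripper":0.8,"offset":[0,0,40],"rotation":[0,0,0]},{"gripper":0.8,"offset":[0,0,60],"rotation":[0,0,0]},{"gripper":0.8,"offset":[0,0,60],"rotation":[0,0,0]},{"gripper":0.8,"offset":[0,0,60],"rotation":[0,0,0]},{"gripper":0.8,"offset":[0,0,60],"rotation":[0,0,0]},{"gripper":0.8,"offset":[0,0,60],"rotation":[0,0,0]}]'
python3 -c "
from h import *
go(.4912,.2133,.0395,-9.8)"
```

```text
t: 17.65
tool_pos: [0.4886, 0.2151, 0.1263]
tool_rot: [-2.401, -2.025, 0.002]
contact_force: [0.4, -0.2, 0.0]
opening: 0.0173
grip_force: 30.8
t: 18.65
tool_pos: [0.4899, 0.2142, 0.0679]
tool_rot: [2.403, 2.023, 0.002]
contact_force: [-1.3, 0.5, -1.1]
opening: 0.0171
grip_force: 30.8
offset [-0.7  1.4 28.4] turn [ 0.0014 -0.0006 -0.0004] q6 0.44 t 18.65
```

```bash
python3 -m handwheel '[{"gripper":0.8,"offset":[-0.7,1.4,10],"rotation":[0,0,0]},{"gripper":0.8,"offset":[-0.7,1.4,20],"rotation":[0,0,0]},{"gripper":0.8,"offset":[-0.7,1.4,26],"rotation":[0,0,0]},{"gripper":0.8,"offset":[-0.7,1.4,28.4],"rotation":[0,0,0]},{"gripper":0.8,"offset":[-0.7,1.4,28.4],"rotation":[0,0,0]},{"gripper":0.8,"offset":[-0.7,1.4,28.4],"rotation":[0,0,0]},{"gripper":0.8,"offset":[-0.7,1.4,28.4],"rotation":[0,0,0]},{"gripper":0.8,"offset":[-0.7,1.4,28.4],"rotation":[0,0,0]}]'
python3 -m handwheel '[{"gripper":0.8,"offset":[0,0,0.5],"rotation":[0,0,0]},{"gripper":0.8,"offset":[0,0,1],"rotation":[0,0,0]},{"gripper":0.8,"offset":[0,0,1.5],"rotation":[0,0,0]},{"gripper":0.8,"offset":[0,0,1.5],"rotation":[0,0,0]},{"gripper":0.8,"offset":[0,0,1.5],"rotation":[0,0,0]},{"gripper":0.8,"offset":[0,0,1.5],"rotation":[0,0,0]},{"gripper":0.8,"offset":[0,0,1.5],"rotation":[0,0,0]},{"gripper":0.8,"offset":[0,0,1.5],"rotation":[0,0,0]}]'
```

```text
t: 19.65
tool_pos: [0.4907, 0.2132, 0.0389]
tool_rot: [2.403, 2.023, 0.001]
contact_force: [-0.2, 0.7, -0.6]
opening: 0.0173
grip_force: 30.8
t: 20.65
tool_pos: [0.4905, 0.2131, 0.0372]
tool_rot: [2.403, 2.023, -0.0]
contact_force: [-0.9, -0.1, 2.6]
opening: 0.0171
grip_force: 31.3
```

Contact is just starting at the expected height. I'll go 0.5 mm further, then open and lift.

```bash
python3 -m handwheel '[{"gripper":0.8,"offset":[0,0,0.5],"rotation":[0,0,0]},{"gripper":0.8,"offset":[0,0,0.5],"rotation":[0,0,0]},{"gripper":0.8,"offset":[0,0,0.5],"rotation":[0,0,0]},{"gripper":0.55,"offset":[0,0,0],"rotation":[0,0,0]},{"gripper":0.4,"offset":[0,0,0],"rotation":[0,0,0]},{"gripper":0.2,"offset":[0,0,0],"rotation":[0,0,0]},{"gripper":0.2,"offset":[0,0,0],"rotation":[0,0,0]},{"gripper":0.2,"offset":[0,0,0],"rotation":[0,0,0]}]'
python3 -m handwheel '[{"gripper":0.2,"offset":[0,0,-5],"rotation":[0,0,0]},{"gripper":0.2,"offset":[0,0,-15],"rotation":[0,0,0]},{"gripper":0.2,"offset":[0,0,-30],"rotation":[0,0,0]},{"gripper":0.2,"offset":[0,0,-60],"rotation":[0,0,0]},{"gripper":0.2,"offset":[0,0,-100],"rotation":[0,0,0]},{"gripper":0.2,"offset":[30,0,-130],"rotation":[0,0,0]},{"gripper":0.2,"offset":[90,0,-140],"rotation":[0,0,0]},{"gripper":0.2,"offset":[150,0,-140],"rotation":[0,0,0]}]'
python3 -m handwheel '[{"gripper":0.2,"offset":[50,0,0],"rotation":[0,0,0]},{"gripper":0.2,"offset":[100,0,0],"rotation":[0,0,0]},{"gripper":0.2,"offset":[130,0,0],"rotation":[0,0,0]},{"gripper":0.2,"offset":[130,0,0],"rotation":[0,0,0]},{"gripper":0.2,"offset":[130,0,0],"rotation":[0,0,0]},{"gripper":0.2,"offset":[130,0,0],"rotation":[0,0,0]},{"gripper":0.2,"offset":[130,0,0],"rotation":[0,0,0]},{"gripper":0.2,"offset":[130,0,0],"rotation":[0,0,0]}]'
python3 -c "
from h import *
n=ctrl.get_image('top');s=ctrl.get_image('side')
a=crop(n['image'],255,210,150,90,4);b=crop(s['image'],260,200,100,120,4)
b=cv2.resize(b,(300,360));cv2.imwrite('pics/f.png',cv2.resize(np.hstack([a,b]),(800,320)))"
```

```text
t: 21.65
tool_pos: [0.4905, 0.2131, 0.0371]
tool_rot: [2.404, 2.023, -0.0]
contact_force: [0.3, 0.4, 0.2]
opening: 0.0343
grip_force: 0.0
t: 22.65
tool_pos: [0.5177, 0.3629, 0.181]
tool_rot: [2.403, 2.021, 0.009]
contact_force: [0.7, -0.7, -0.1]
opening: 0.0343
grip_force: 0.0
t: 23.65
tool_pos: [0.5384, 0.4885, 0.1773]
tool_rot: [2.404, 2.022, 0.0]
contact_force: [0.1, -0.9, 0.5]
opening: 0.0343
grip_force: 0.0
```

View pics/f.png

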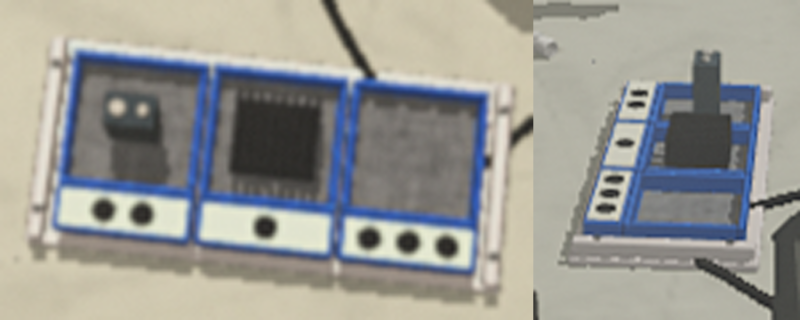

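The battery stands upright, terminals up, in the two-dot pocket (crop 132,115). The heat sink lies flat in the one-dot pocket (crop 275,135), and the robot is clear of both.

```bash
python3 -c "
from station import ctrl
print(ctrl.finish_job())"
```

```text
the job is handed in; nothing more can be done
None
```

The job is handed in at about 24 s: the heat sink was laid flat in the one-dot pocket and released first, then the battery was stood upright, terminals up, in the two-dot pocket.

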